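Load a test cassette into the reader and key in the run

ROBOT

A 6-joint arm with a two-finger parallel gripper is mounted at the origin on the work surface. World frame = base frame: x ahead of the robot, y to its left, z up, the work surface at z = 0. Lengths are in m, angles in rad, forces in N, time in s.
With the tool pointing down it reaches from about 0.3 to 0.75 m from the base axis. Payload 8.5 kg.
Tool frame: the origin (TCP) lies on the centre line of the jaws, within the pads' length; the fingertips stand 17 mm ahead of it and the grasp point (between the pads) lies 2 mm behind it; z points along the fingers, x is the direction in which the jaws open and shut, and the axes are right-handed (so a half turn about z gives the same grasp; the last joint's range is limited). The gripper opens to 85 mm and grips with 20 to 120 N. Pads are 22 mm wide; open, the fingers measure 114 mm over their backs; the gripper's body (76 mm by 85 mm) begins 54 mm behind the grasp point. The pads swing forward as they close: fully open they stand 13 mm farther back than shut.
Start: joints at [0.916, 0.381, 1.297, -0, 1.464, -0.215], TCP at [0.234, 0.498, 0.228] pointing down, gripper open.
Joint ranges: [-3.11, 3.11], [-0.89, 2.33], [0.22, 2.48], [-1.42, 4.56], [0.17, 2.85], [-2.88, 2.88]. Speed limits (rad/s): [2.39, 2.39, 3.14, 3.14, 3.14, 3.14].

INTERFACE

Orientations are given as a rotation vector (axis times angle).
In Python, from bench import bot gives the robot as it stands. The module is installed in compiled form; this text tells all that it offers.
- The arm moves only by the tool apply_moves, never from a script. Its arguments are lists of equal length, an entry for each row: "offset": the shift along the tool's x, y, z in mm, a list of three; "spin": the turn about the tool's z in rad; "fingers": the closure, from -1 (fully open) to 1 (shut). A call has 1 to 5 rows; each row shifts and turns the commanded pose from where the row before left it, along the tool's axes as they then stand; what a row does not reach is not made up. A row lasts 1/10 s, in which the tool goes at most 50 mm and 8.59 degrees, less where a joint would pass 70% of its speed; a pose out of reach is approached as far as the arm can. A call with a gripper value outside its range is refused whole. The fingers move at their own pace and stop on an object; "force" is the grip in N (left out, the last holds). Time passes only in rows, so rows that do not move let the fingers close. It gives the time, the measured TCP pose, the force and the opening at its end, in the units of the state.
- bot.read_state(): the state, without advancing time (a new reading comes with each control period).
- bot.get_image(name): name is "side" or "top" or "wrist"; returns the picture (480x640x3 uint8, red, green, blue); there is no depth.
- bot.calibration(name): a dict with "camera_matrix" (3x3 intrinsics, pixels), "T" (4x4, takes a point from camera to world coordinates); the wrist camera has in their place "hand_eye" (4x4, takes a point from camera to tool coordinates, whose origin is the TCP and whose axes are the tool frame's). Camera axes: x right, y up, looking along -z (the intrinsics and any distortion apply to the point x, -y, -z); pixel columns grow to the right and rows downward; lengths in m; the calibration is good to about 2 mm. A picture is of the moment at which its call begins: read the wrist's pose just before it. calibration takes no time and is no camera call.
- bot.sign_off(): hands the job in, once; it reports no verdict.
The state is a dict: "clock": time; "joint_pos": joint angles; "joint_velocities": joint speeds; "tau": joint torques, N m; "eef_pos": TCP position; "eef_rot": TCP orientation; "contact_force": force on the tool from outside, world axes, zero at the start; "torque": the same for the moment, N m; "finger_gap": finger opening in m.
Only numpy, scipy, OpenCV 4.12 (cv2) and the standard library are available. Lean on these libraries where they do the work, as an engineer would, in place of code of your own. Each camera call takes 0.05 s, during which the arm holds its last target. There are 200 camera calls.

TASK

Set the finned cassette upright and flat on the floor of the reader's open drawer, let go of it and push the drawer fully shut. Then start the run on the keypad: press the square key, the plus-shaped key, the large round key and last the long bar key, in that order, each right down and up again before the next. Never press the small round key, press no key while the drawer is open, and leave everything else standing where it is.

Things in the scene. Friction and masses are not known exactly. Their poses are not given: they have to be found in the camera images.
- reader: Cassette reader, a fixed white bench instrument 240 deep x 220 wide mm. Its front face looks along its -x axis and lies 130 mm from its origin (centre of the underside). The front part (the first 110 mm behind the face) is 100 mm high, the rear part 170 mm high. The loading drawer slides out of the front face.
- drawer (a joint): How far the reader's drawer is out, in m: 0 is fully shut, 0.15 fully open; it starts 0.138 to 0.15. It stays where it is left and slides with 1 to 2 N plus drag of 6 N per m/s. Pushed along the reader's +x it shuts.
- tray (a point): Centre of the drawer's inner floor, 16 mm above the table; it moves with the drawer; x and y as the reader's. Inside, the drawer is 124 (x) x 80 (y) mm; side and rear walls are 30 mm high, 6 mm thick; the front panel (130 wide, 10 thick, just in front of the inside) rises to 86 mm above the table. The reader's opening clears 72 mm above this floor.
- handle (a point): Middle of the drawer's steel bar handle, 50 mm above the table; a round bar 11 mm thick, 100 mm long along y, standing 35 mm (to its axis) in front of the drawer's front panel; free space in front of it. It moves with the drawer.
- keypad: Fixed white keypad with five grey keys and a dark display window, 150 (x) x 215 (y) x 30 mm high; origin at the centre of its underside. Keys sit at x = -34 mm, y = -68, 0, +68 mm and at x = +34 mm, y = -68, +68 mm (the display is at x = +34, y = 0). Which key is at which place changes from start to start.
- cassette: The finned cassette: white body 100 (x) x 46 (y) x 32 mm high with a grip fin on top along its x axis, 60 long x 14 thick, rising from 32 to 62 mm; small amber wells beside the fin. About 0.2 kg. Origin at the centre of its underside. It lies among bystanders and may go in the drawer either way round, long side along the drawer's x.
- key_square_top (a point): Centre of the top face of the square key, 34 x 34 mm; 48 mm above the table when up; x and y as the keypad's.
- key_square (a joint): How far the square key is pressed down, in m: 0 up, 0.006 fully down. The spring takes 1.5 N at the start and 5 N fully down; it comes up again when let go.
- key_cross_top (a point): Centre of the top face of the plus-shaped key, arms 38 mm long over all and 13 mm wide; 48 mm above the table when up; x and y as the keypad's.
- key_cross (a joint): How far the cross key is pressed down, in m: 0 up, 0.006 fully down. The spring takes 1.5 N at the start and 5 N fully down; it comes up again when let go.
- key_round_top (a point): Centre of the top face of the large round key, 36 mm in diameter; 48 mm above the table when up; x and y as the keypad's.
- key_round (a joint): How far the round key is pressed down, in m: 0 up, 0.006 fully down. The spring takes 1.5 N at the start and 5 N fully down; it comes up again when let go.
- key_bar_top (a point): Centre of the top face of the long narrow key, 48 mm (along the keypad's y) by 15 mm; 48 mm above the table when up; x and y as the keypad's.
- key_bar (a joint): How far the bar key is pressed down, in m: 0 up, 0.006 fully down. The spring takes 1.5 N at the start and 5 N fully down; it comes up again when let go.
- key_small_top (a point): Centre of the top face of the small round key, 18 mm in diameter (not to be pressed); 48 mm above the table when up; x and y as the keypad's.
- key_small (a joint): How far the small key is pressed down, in m: 0 up, 0.006 fully down. The spring takes 1.5 N at the start and 5 N fully down; it comes up again when let go.
- case: Bystander: plain white closed case without a fin, 100 x 46 x 41 mm high; origin at the centre of its underside.
- bottle: Bystander: amber bottle, 52 mm in diameter, 115 mm tall; origin at the centre of its underside.
- vial1: Bystander: clear dropper vial with white cap, 32 mm in diameter, 70 mm tall; origin at the centre of its underside.
- vial2: Bystander: clear dropper vial with white cap, 32 mm in diameter, 70 mm tall; origin at the centre of its underside.
- tube_rack: Bystander: white block full of capped tubes, 80 x 90 x 59 mm high, behind the keypad; origin at the centre of its underside.
- wash_bottle: Bystander: plain white wash bottle, 56 mm in diameter, 165 mm tall, behind the keypad; origin at the centre of its underside.
- slide_box: Bystander: flat cardboard box 52 x 142 x 36 mm high, in front of the keypad; origin at the centre of its underside.
Things that resemble listed ones, but are neither listed nor needed, are in the scene too. Leave any pink look-alike of the cassette alone.

How it is judged:
By the outcome, as a careful person would: the job done as asked, in the order asked, and still so for the second after the job is handed in, with the robot touching nothing.
It also fails if it takes over 69 s, if anything falls off the work surface, if the arm or the gripper's body presses on something with over 40 N, if the wrist force passes 120 N, or if a joint passes its speed limit or range.

## Working session

There is one attempt and no reset: what is moved stays moved. The work goes in short steps, Python scripts to look and compute and a tool call to move; the robot and the scene stay as the last step left them, time stands still between calls to the robot, and variables do not carry over. Pictures are saved under pics/ and viewed, on a budget of 10 in all, crops included, one or two more only if the job needs it, and the job is handed in when it is done.

Besides the shell and the picture viewer there is one more tool, called after "Call:" in YAML: its name, and indented under it one key for each argument. apply_moves: Moves the arm, as the interface text tells. Its arguments: {"type":"object","properties":{"offset":{"type":"array"},"spin":{"type":"array"},"fingers":{"type":"array"},"force":{"type":"number"}},"required":["offset","spin","fingers"]}

```bash
mkdir -p pics
cat > h.py <<'E'
import numpy as np, cv2
from scipy.spatial.transform import Rotation as R
from bench import bot
def grab(n,f):
    im=bot.get_image(n); cv2.imwrite('pics/'+f,im[:,:,::-1]); return im
def ray(n,u,v,state=None):
    c=bot.calibration(n); K=np.array(c['camera_matrix'])
    if 'T' in c: T=np.array(c['T'])
    else:
        W=np.eye(4); W[:3,:3]=R.from_rotvec(state['eef_rot']).as_matrix(); W[:3,3]=state['eef_pos']; T=W@np.array(c['hand_eye'])
    d=cv2.undistortPoints(np.array([[[u,v]]],float),K,np.array(c['distortion']) if 'distortion' in c else None)[0,0]
    return T[:3,3],T[:3,:3]@np.array([d[0],-d[1],-1.])
def onz(n,u,v,z,state=None):
    o,d=ray(n,u,v,state); return o+d*(z-o[2])/d[2]
E
python3 - <<'E'
from h import *
import json
for n in('top','side','wrist'): print(n,{k:np.round(v,3).tolist() if not isinstance(v,str) else v for k,v in bot.calibration(n).items()})
s=bot.read_state();print(s)
json.dump({k:np.array(v).tolist() for k,v in s.items()},open('s0.json','w'))
for n in('top','side','wrist'): grab(n,n+'0.png')
E
```

```text
top {'camera_matrix': [[557.907, 0.0, 309.211], [0.0, 557.907, 243.87], [0.0, 0.0, 1.0]], 'T': [[-0.03, 0.998, -0.047, 0.495], [-0.999, -0.029, 0.014, -0.001], [0.012, 0.047, 0.999, 1.503], [0.0, 0.0, 0.0, 1.0]]}
side {'camera_matrix': [[592.993, 0.0, 318.061], [0.0, 592.993, 238.753], [0.0, 0.0, 1.0]], 'T': [[0.804, 0.351, -0.479, 0.005], [-0.594, 0.476, -0.648, -0.793], [0.001, 0.806, 0.591, 0.789], [0.0, 0.0, 0.0, 1.0]]}
wrist {'camera_matrix': [[364.147, 0.0, 324.127], [0.0, 364.147, 243.731], [0.0, 0.0, 1.0]], 'hand_eye': [[1.0, -0.001, 0.0, 0.001], [-0.0, -0.951, -0.308, -0.08], [0.001, 0.308, -0.951, -0.146], [0.0, 0.0, 0.0, 1.0]]}
{'clock': 0.0, 'joint_pos': array([ 9.15691976e-01,  3.81211837e-01,  1.29824764e+00,  2.49210386e-05,
        1.46363989e+00, -2.15322095e-01]), 'joint_velocities': array([-0.00048988, -0.00106737,  0.00033398,  0.00144503,  0.00042456,
        0.00035988]), 'tau': array([-1.68113333e-03, -4.48455441e+01, -2.31278479e+01, -1.77412585e-04,
        4.74983157e-03, -2.18124228e-06]), 'eef_pos': array([0.23397778, 0.49741678, 0.22700772]), 'eef_rot': array([ 2.65208494e+00,  1.68313502e+00, -2.23609364e-03]), 'contact_force': array([-0.796305  , -0.39726359, -0.16394347]), 'torque': array([0.01993106, 0.01582084, 0.01007375]), 'finger_gap': 0.08561943475820448}
```

View pics/top0.png

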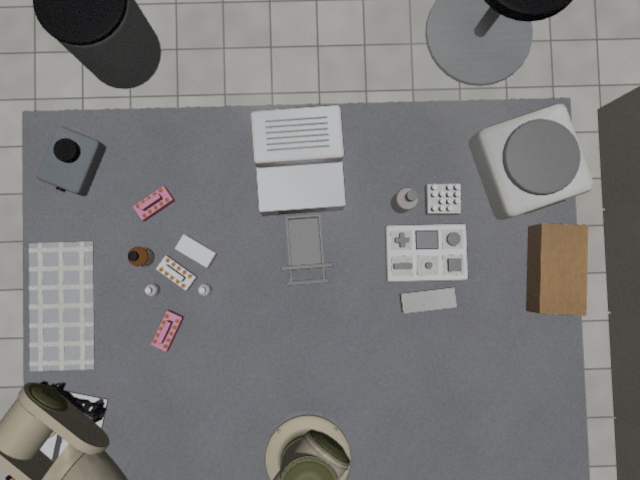

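View pics/side0.png

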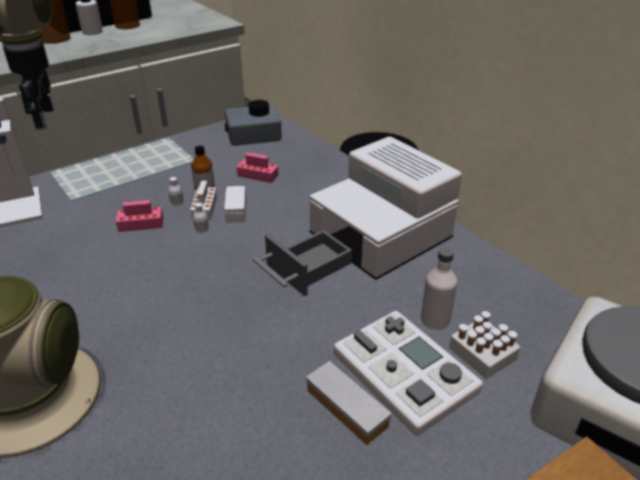

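View pics/wrist0.png

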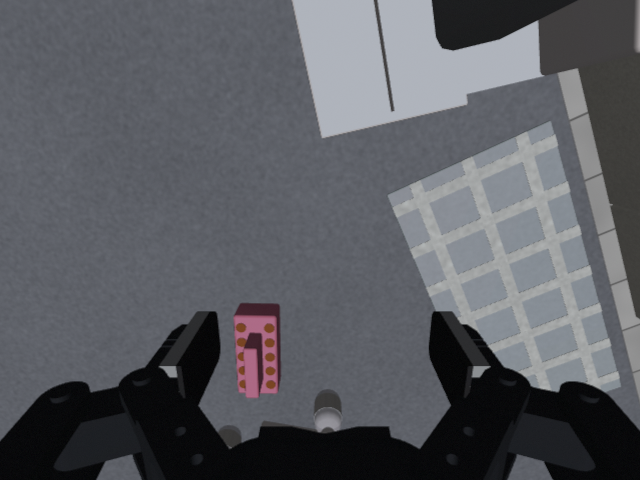

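The top view shows the cassette at about (176,272), between the bottle (138,257), the case (195,250) and the vials (151,290) and (204,290). The reader is at (300,160), its open drawer at (305,245) and the handle at (306,274). The keypad keys are cross (402,239), round (453,240), bar (402,266), small (428,265) and square (454,264). The side view agrees: cassette (203,198), drawer (305,260), keypad (405,365). The wrist view shows only a pink look-alike (257,350) and a vial (327,410).

Run:
```python
from h import *
top=cv2.imread('pics/top0.png'); side=cv2.imread('pics/side0.png')
def blobs(im,x0,y0,x1,y1,f,k=4,amin=3):
    c=cv2.resize(im[y0:y1,x0:x1],None,fx=k,fy=k,interpolation=cv2.INTER_CUBIC)
    m=f(cv2.cvtColor(c,cv2.COLOR_BGR2HSV).astype(int)).astype(np.uint8)*255
    cs,_=cv2.findContours(m,cv2.RETR_EXTERNAL,cv2.CHAIN_APPROX_NONE)
    return [ (np.array(p.reshape(-1,2),float)+.5)/k-.5+[x0,y0] for p in cs if cv2.contourArea(p)>amin*k*k]
amb=lambda h:(h[...,0]>5)&(h[...,0]<22)&(h[...,1]>110)&(h[...,2]>80)
print('cassette wells top')
for b in blobs(top,153,252,198,294,amb): print(np.round(b.mean(0),1),np.round(onz('top',*b.mean(0),.032),4),len(b))
white=lambda h:(h[...,1]<40)&(h[...,2]>165)
for nm,box,z in [('cass',(153,252,175+23,294),.032),('case',(172,232,218,268),.041),('keypad',(380,218,475,288),.03),('readerfront',(250,158,350,218),.1),('vialsL',(142,280,162,300),.07),('vialR',(198,282,214,298),.07)]:
    for b in blobs(top,*box,white,amin=25):
        r=cv2.minAreaRect(b.astype(np.float32)); P=np.array([onz('top',*q,z) for q in cv2.boxPoints(r)])
        print(nm,np.round(r[0],1),'c',np.round(P.mean(0),4),'edges mm',np.round([1e3*np.linalg.norm(P[1]-P[0]),1e3*np.linalg.norm(P[2]-P[1])],1),'ang',np.round(np.degrees([np.arctan2(*(P[1]-P[0])[1::-1]),np.arctan2(*(P[2]-P[1])[1::-1])]),1))
big=np.hstack([cv2.resize(top[225:300,140:225],(400,353),interpolation=cv2.INTER_CUBIC),cv2.resize(top[205:290,265:350],(400,400),interpolation=cv2.INTER_CUBIC)[:353]])
sd=np.hstack([cv2.resize(side[170:230,160:260],(400,240),interpolation=cv2.INTER_CUBIC),cv2.resize(side[220:300,245:378],(400,240),interpolation=cv2.INTER_CUBIC)])
cv2.imwrite('pics/m1.png',np.vstack([big,sd]))
```

```text
cassette wells top
[182.7 285.2] [0.4657 0.3139 0.032 ] 27
[177.  281.3] [0.4763 0.3285 0.032 ] 26
[171.5 277.4] [0.4871 0.3428 0.032 ] 25
[189.4 275.9] [0.4894 0.2958 0.032 ] 27
[165.9 273.4] [0.498  0.3573 0.032 ] 27
[183.9 272. ] [0.5003 0.3101 0.032 ] 27
[160.6 269.3] [0.5091 0.3711 0.032 ] 27
[178.2 268. ] [0.5111 0.3247 0.032 ] 26
[172.9 264.1] [0.5218 0.3386 0.032 ] 28
[167.1 260. ] [0.533  0.3535 0.032 ] 30
cass [175.3 272.6] c [0.4993 0.3328 0.032 ] edges mm [43.8 97.7] ang [ -37.2 -127.6]
cass [189.1 256.5] c [0.5405 0.2956 0.032 ] edges mm [43.3 25.7] ang [-91.7 178.8]
case [194.6 250.5] c [0.5555 0.2792 0.041 ] edges mm [44.  97.8] ang [ -31.9 -122.4]
keypad [426.7 252.1] c [ 0.5338 -0.3316  0.03  ] edges mm [212.2 146.8] ang [-90.4 178.7]
readerfront [300.4 186.5] c [ 0.7074 -0.0024  0.1   ] edges mm [218.7 111.1] ang [ -87.6 -177.9]
readerfront [284.5 159.8] c [0.7765 0.0361 0.1   ] edges mm [155.2  10.9] ang [-91.6 178.3]
vialsL [147.2 290.1] c [0.4566 0.3962 0.07  ] edges mm [13.8 15. ] ang [ -46.3 -136.3]
vialR [201.1 289.6] c [0.4537 0.259  0.07  ] edges mm [14.  16.6] ang [-91.7 178.8]
```

View pics/m1.png

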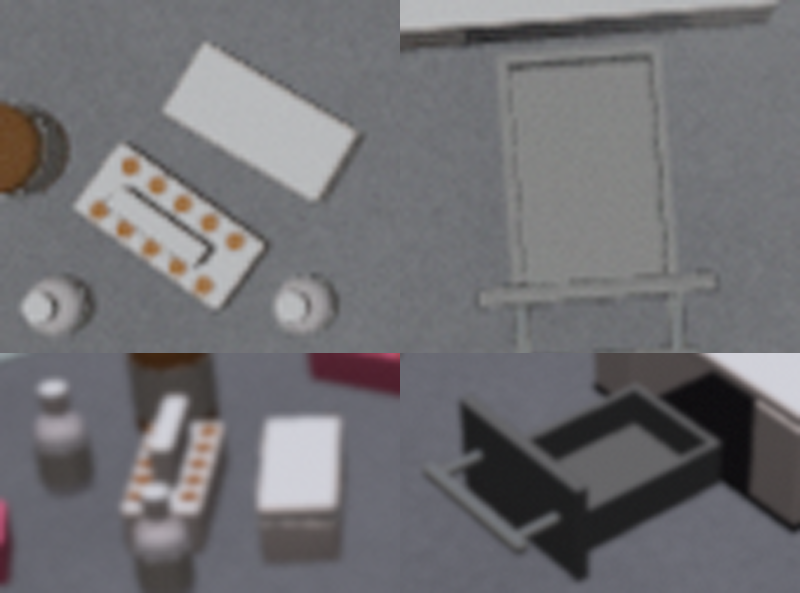

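The crop confirms the finned cassette, with its long axis at about 53° yaw, and about 30 mm between cassette and case edges. The drawer has its front panel at row ~266 of the top view and its handle at row ~283. Next I move over the cassette for a wrist view.

Call:
apply_moves:
  offset:
    - [-5, 44, 0]
    - [-5, 44, 0]
    - [-5, 44, 0]
    - [-5, 44, 0]
    - [-5, 44, 0]
  spin: [0, 0, 0, 0, 0]
  fingers: [0, 0, 0, 0, 0]
  force: 30

```text
clock: 0.65
eef_pos: [0.4238, 0.3802, 0.2274]
eef_rot: [-2.652, -1.683, 0.001]
contact_force: [-0.3, 0.9, -0.2]
finger_gap: 0.0428
```

Call:
apply_moves:
  offset:
    - [-5, 44, 0]
    - [-5, 46, 0]
    - [0, 0, 0]
    - [0, 0, 0]
    - [0, 0, 0]
  spin: [0, 0, -0.14, -0.14, -0.14]
  fingers: [0, 0, 0, 0, 0]

```text
clock: 1.15
eef_pos: [0.5, 0.3336, 0.2271]
eef_rot: [-2.238, -2.205, 0.001]
contact_force: [-0.1, -0.3, -0.5]
finger_gap: 0.0428
```

Call:
apply_moves:
  offset:
    - [0, 0, 0]
    - [0, 0, 0]
    - [0, 0, 0]
    - [0, 0, 0]
    - [0, 0, 0]
  spin: [-0.14, -0.14, -0.14, -0.14, -0.14]
  fingers: [0, 0, 0, 0, 0]

```text
clock: 1.65
eef_pos: [0.4996, 0.334, 0.2273]
eef_rot: [-1.345, -2.839, 0.001]
contact_force: [-0.8, 0.6, -0.4]
finger_gap: 0.0422
```

Call:
apply_moves:
  offset:
    - [0, 0, 0]
    - [0, 0, 0]
    - [0, 0, 0]
    - [0, 0, 0]
  spin: [-0.14, -0.1, 0, 0]
  fingers: [0, 0, 0, 0]

```text
clock: 2.05
eef_pos: [0.4997, 0.334, 0.2274]
eef_rot: [-1.008, -2.975, 0.0]
contact_force: [0.5, 0.1, 0.0]
finger_gap: 0.0427
```

```bash
cat >> h.py <<'E'
def tool(s):
    return R.from_rotvec(s['eef_rot']).as_matrix()
def delta(target,yaw=None,s=None):
    s=s or bot.read_state(); M=tool(s)
    print('tcp',np.round(s['eef_pos'],4),'yaw',round(np.degrees(np.arctan2(M[1,0],M[0,0])),2),'tilt',np.round(M[:2,2],4),'t',round(s['clock'],2),'F',np.round(s['contact_force'],1),'gap',round(s['finger_gap'],4))
    print('offset tool mm',np.round(1e3*M.T@(np.array(target)-s['eef_pos']),1), 'spin' ,None if yaw is None else round(-((yaw-np.degrees(np.arctan2(M[1,0],M[0,0]))+180)%360-180)*np.pi/180,3))
def save(s,f):
    import json; json.dump({k:np.array(v).tolist() for k,v in s.items()},open(f,'w'))
def load(f):
    import json; return json.load(open(f))
E
python3 - <<'E'
from h import *
s=bot.read_state(); save(s,'s1.json'); delta([.4992,.3336,.2],142.8,s)
im=grab('wrist','w1.png')[:,:,::-1]
h=cv2.cvtColor(im,cv2.COLOR_BGR2HSV).astype(int)
m=((h[...,0]>5)&(h[...,0]<22)&(h[...,1]>110)&(h[...,2]>80)).astype(np.uint8)
n,l,st,c=cv2.connectedComponentsWithStats(m)
for i in range(1,n):
    if st[i,4]>10: print(st[i],np.round(c[i],1),np.round(onz('wrist',*c[i],.032,s),4))
E
```

```text
tcp [0.4997 0.334  0.2274] yaw 142.57 tilt [-0.0004 -0.0002] t 2.05 F [0.5 0.1 0. ] gap 0.0427
offset tool mm [ 0.1 -0.6 27.4] spin -0.004
[511 104  12  13 117] [516.5 109.9] [0.3083 0.3644 0.032 ]
[491 108  11  13 111] [495.9 114. ] [0.3244 0.3564 0.032 ]
[470 112  12  13 116] [475.4 118.1] [0.3405 0.3484 0.032 ]
[450 117  11  12 112] [455.  122.4] [0.3568 0.3405 0.032 ]
[430 121  11  12 110] [434.9 126.4] [0.3728 0.3325 0.032 ]
[512 140  12  11 102] [517.5 144.8] [0.3218 0.3915 0.032 ]
[492 144  12  11 101] [497.4 148.8] [0.338  0.3835 0.032 ]
[472 148  12  11 100] [477.5 152.7] [0.3541 0.3755 0.032 ]
[453 151  11  11  97] [457.8 156.3] [0.37   0.3674 0.032 ]
[433 155  11  11 102] [438. 160.] [0.3862 0.3592 0.032 ]
[304 169  10  11  88] [308.4 174.1] [0.4886 0.297  0.032 ]
[336 169  10  11  89] [340.6 173.9] [0.4647 0.315  0.032 ]
[304 189  10  10  83] [308.7 193.3] [0.4995 0.3113 0.032 ]
[336 189  10  10  83] [340.5 193.3] [0.4756 0.3295 0.032 ]
[336 207  10  10  78] [340.4 211.9] [0.4864 0.3439 0.032 ]
[304 208  11  10  81] [309.  212.1] [0.5104 0.3258 0.032 ]
[305 226  10  10  78] [309.3 230.2] [0.5213 0.3401 0.032 ]
[336 226  10  10  75] [340.3 230. ] [0.4972 0.3582 0.032 ]
[336 243   9  10  75] [340.  247.7] [0.5083 0.3726 0.032 ]
[305 244  10   9  71] [309.7 247.8] [0.5322 0.3545 0.032 ]
[ 317  298   53   44 1484] [342.6 317.1] [0.5523 0.4363 0.032 ]
[188 330   9   8  62] [191.9 333.4] [0.6922 0.354  0.032 ]
[204 335  10   8  61] [208.3 338.5] [0.6825 0.3693 0.032 ]
[220 340   6   7  22] [222.3 342.3] [0.6737 0.3819 0.032 ]
[182 353   7   7  39] [184.7 355.6] [0.7177 0.3693 0.032 ]
```

View pics/w1.png

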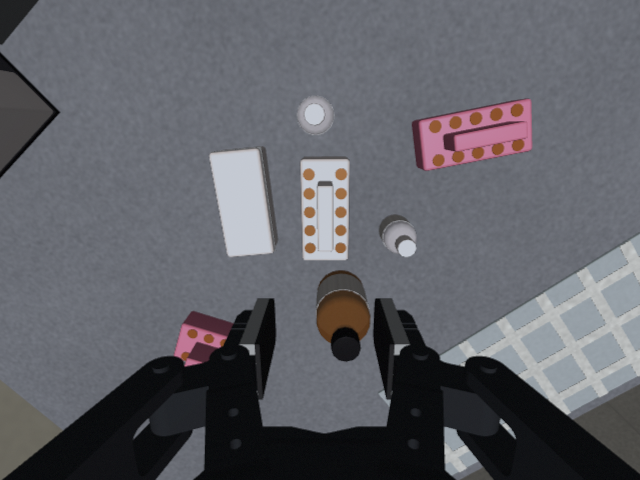

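The wrist view shows the cassette upright at (325,210) with its fin vertical in the image. The case is left at (242,202), the vials are at (315,115) and (400,237), and the bottle is at (343,315). The fin is aligned with the jaws. I'll triangulate heights from top and wrist, then grasp.

Run:
```python
from h import *
s=load('s1.json')
def tri(a,b):
    (o1,d1),(o2,d2)=a,b; t=np.linalg.lstsq(np.c_[d1,-d2],o2-o1,rcond=None)[0]; p,q=o1+t[0]*d1,o2+t[1]*d2
    return (p+q)/2,np.linalg.norm(p-q)
T=[(182.7,285.2),(177,281.3),(171.5,277.4),(165.9,273.4),(160.6,269.3),(189.4,275.9),(183.9,272),(178.2,268),(172.9,264.1),(167.1,260)]
W=[(340.6,173.9),(340.5,193.3),(340.4,211.9),(340.3,230),(340,247.7),(308.4,174.1),(308.7,193.3),(309,212.1),(309.3,230.2),(309.7,247.8)]
P=[tri(ray('top',*a),ray('wrist',*b,s)) for a,b in zip(T,W)]
print('wells mean',np.round(np.mean([p[0] for p in P],0),4),'resid',np.round(np.mean([p[1] for p in P]),4))
# fin: white top face in wrist image between wells
print('fin top corners wrist z=.062',[np.round(onz('wrist',u,v,.062,s),4)[:2] for u,v in[(318,187),(332,187),(318,250),(332,250)]])
delta([.4987,.3343,.1],142.85)
```

```text
wells mean [0.4991 0.3355 0.0254] resid 0.0008
fin top corners wrist z=.062 [array([0.4855, 0.3085]), array([0.476 , 0.3157]), array([0.5204, 0.3536]), array([0.5103, 0.3612])]
tcp [0.4997 0.334  0.2274] yaw 142.58 tilt [-0.0003 -0.0001] t 2.1 F [0.2 0.  0.2] gap 0.0426
offset tool mm [  1.   -0.3 127.4] spin -0.005
```

Call:
apply_moves:
  offset:
    - [1, 0, 40]
    - [0, 0, 40]
    - [0, 0, 40]
    - [0, 0, 25]
    - [0, 0, 15]
  spin: [0, 0, 0, 0, 0]
  fingers: [0, 0, 0, 0, 0]

```text
clock: 2.6
eef_pos: [0.4981, 0.3342, 0.0652]
eef_rot: [-1.006, -2.973, 0.004]
contact_force: [0.2, 1.0, 0.6]
finger_gap: 0.0427
```

Call:
apply_moves:
  offset:
    - [0, 0, 10]
    - [0, 0, 4]
    - [0, 0, 0]
    - [0, 0, 0]
    - [0, 0, 0]
  spin: [0, 0, 0, 0, 0]
  fingers: [0, 0, 0, 1, 1]

```text
clock: 3.1
eef_pos: [0.4993, 0.3348, 0.0545]
eef_rot: [1.004, 2.976, 0.002]
contact_force: [-0.2, -0.6, 1.5]
finger_gap: 0.0143
```

Call:
apply_moves:
  offset:
    - [0, 0, 0]
    - [0, 0, 0]
    - [0, 0, 0]
    - [0, 0, 0]
    - [0, 0, 0]
  spin: [0, 0, 0, 0, 0]
  fingers: [1, 1, 1, 1, 1]

```text
clock: 3.6
eef_pos: [0.4994, 0.3348, 0.0545]
eef_rot: [1.004, 2.976, 0.002]
contact_force: [0.1, -0.3, 6.4]
finger_gap: 0.0127
```

Call:
apply_moves:
  offset:
    - [0, 0, -10]
    - [0, 0, -30]
    - [0, 0, -40]
    - [0, 0, -40]
    - [0, 0, -40]
  spin: [0, 0, 0, 0, 0]
  fingers: [1, 1, 1, 1, 1]
  force: 40

```text
clock: 4.1
eef_pos: [0.4984, 0.3345, 0.2155]
eef_rot: [-1.004, -2.976, 0.001]
contact_force: [0.3, -0.1, -1.0]
finger_gap: 0.0123
```

Call:
apply_moves:
  offset:
    - [0, 0, -30]
    - [0, 0, -5]
    - [0, 0, 0]
    - [0, 0, 0]
    - [0, 0, 0]
  spin: [0.14, 0.14, 0.14, 0.14, 0.14]
  fingers: [1, 1, 1, 1, 1]

```text
clock: 4.6
eef_pos: [0.4986, 0.3345, 0.2489]
eef_rot: [-1.971, -2.446, 0.001]
contact_force: [-0.1, -0.3, -1.6]
finger_gap: 0.0123
```

Call:
apply_moves:
  offset:
    - [0, 0, 0]
    - [0, 0, 0]
    - [-20, -10, 0]
    - [-40, -15, 0]
    - [-40, -15, 0]
  spin: [0.14, 0.04, 0, 0, 0]
  fingers: [1, 1, 1, 1, 1]

```text
clock: 5.1
eef_pos: [0.4619, 0.2322, 0.2485]
eef_rot: [-2.174, -2.267, 0.001]
contact_force: [1.7, -0.8, -1.6]
finger_gap: 0.0121
```

Call:
apply_moves:
  offset:
    - [-40, -15, 0]
    - [-40, -5, 0]
    - [-30, 0, 0]
    - [0, 0, 0]
    - [0, 0, 0]
  spin: [0, 0, 0, 0, 0]
  fingers: [1, 1, 1, 1, 1]

```text
clock: 5.6
eef_pos: [0.4473, 0.1222, 0.2489]
eef_rot: [-2.178, -2.264, -0.0]
contact_force: [0.0, -0.1, -0.8]
finger_gap: 0.0122
```

Run:
```python
from h import *
s=bot.read_state(); save(s,'s2.json'); delta([.5,0,.2],92.2,s)
im=grab('wrist','w2.png')
t=grab('top','top2.png')
```

```text
tcp [0.4473 0.1222 0.2489] yaw 92.22 tilt [-0.      0.0004] t 5.6 F [ 0.  -0.1 -0.8] gap 0.0122
offset tool mm [-124.1   47.9   48.9] spin 0.0
```

View pics/w2.png

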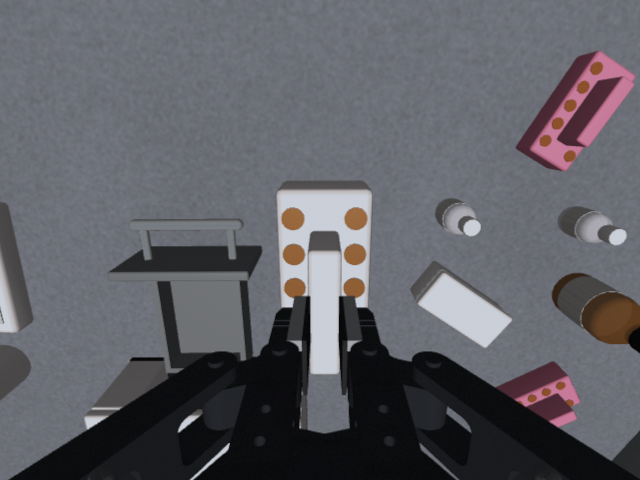

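The wrist view shows the cassette held straight. The drawer is at left: handle (133–241,225), panel top strip (110–250,275), and tray floor about (172–246,282–354).

Run:
```python
from h import *
s=load('s2.json')
g=cv2.cvtColor(cv2.imread('pics/w2.png'),cv2.COLOR_BGR2GRAY).astype(int)
for r in (295,320,345): print('row',r,g[r,150:262:1].tolist())
for c in (185,210,235): print('col',c,g[210:378,c].tolist())
t=cv2.cvtColor(cv2.imread('pics/top2.png'),cv2.COLOR_BGR2GRAY).astype(int)
for r in (230,250): print('top row',r,t[r,278:338].tolist())
for c in (297,307,317): print('top col',c,t[205:292,c].tolist())
```

```text
row 295 [116, 116, 114, 114, 113, 113, 114, 113, 101, 63, 34, 34, 34, 34, 33, 33, 34, 34, 34, 35, 35, 46, 84, 114, 114, 114, 114, 114, 114, 114, 115, 113, 114, 113, 113, 114, 114, 114, 114, 113, 114, 113, 114, 113, 115, 114, 115, 115, 115, 114, 115, 114, 115, 115, 114, 115, 114, 115, 114, 114, 115, 115, 114, 114, 115, 114, 115, 115, 114, 115, 115, 115, 115, 115, 116, 116, 116, 115, 116, 116, 116, 115, 115, 115, 116, 115, 116, 115, 115, 115, 95, 34, 33, 35, 34, 34, 34, 34, 76, 114, 113, 112, 111, 111, 111, 111, 111, 113, 113, 113, 111, 112]
row 320 [113, 111, 111, 113, 115, 116, 115, 113, 113, 113, 113, 113, 100, 62, 33, 34, 34, 35, 33, 34, 35, 34, 34, 34, 34, 56, 93, 112, 113, 113, 113, 113, 113, 113, 114, 113, 114, 113, 113, 113, 112, 113, 113, 114, 114, 113, 113, 115, 114, 114, 114, 114, 113, 114, 114, 114, 114, 114, 114, 113, 114, 114, 113, 114, 114, 114, 113, 114, 114, 114, 113, 114, 114, 114, 114, 114, 114, 114, 114, 114, 114, 115, 115, 114, 115, 115, 114, 115, 115, 115, 114, 115, 97, 45, 34, 34, 34, 36, 34, 35, 77, 111, 111, 111, 111, 110, 109, 110, 112, 112, 111, 106]
row 345 
[... 4155 characters left out ...]
 133, 132, 132, 131, 131, 132, 130, 131, 135, 135, 132, 131, 132, 132, 130, 131, 132, 130, 134, 132, 130, 133, 132, 130, 117, 122, 131, 129, 97, 97, 110, 111, 110, 112, 108, 109, 111, 112, 109, 99, 110, 124, 127, 119, 112, 110, 109, 112, 109, 110, 110, 109]
top col 317 [182, 180, 153, 99, 75, 73, 84, 110, 119, 127, 132, 107, 91, 116, 123, 124, 122, 123, 123, 124, 125, 131, 128, 132, 132, 132, 132, 131, 130, 133, 130, 131, 129, 132, 132, 131, 131, 132, 132, 131, 129, 131, 131, 132, 130, 130, 133, 131, 131, 131, 132, 132, 131, 133, 131, 131, 131, 131, 115, 121, 128, 132, 107, 101, 110, 112, 110, 110, 113, 112, 110, 111, 110, 109, 111, 119, 124, 122, 105, 106, 110, 108, 110, 111, 110, 109, 110]
```

Run:
```python
from h import *
s=load('s2.json')
w=lambda u,v,z:np.round(onz('wrist',u,v,z,s)[:2]*1e3,1).tolist()
t=lambda u,v,z:np.round(onz('top',u,v,z)[:2]*1e3,1).tolist()
print('W floor -y edge',[w(*p,.016) for p in[(171.6,295),(175.5,320),(179,345)]])
for z in(.046,): print('W -y wall top inner',z,[w(*p,z) for p in[(158.9,295),(163,320),(166.9,345)]],'+y outer',[w(*p,z) for p in[(240.3,295),(242.6,320),(244.6,345)]])
print('W rear floor',[w(*p,.016) for p in[(185,352.3),(210,352),(235,351.8)]])
print('W handle',[w(*p,.05) for p in[(185,224.3),(210,224.2),(235,224.1)]],'ends',w(132,225,.05),w(242.5,224.5,.05))
print('W panel top front',[w(*p,.086) for p in[(185,271.5),(210,271.3),(235,271.1)]],'rear',w(210,280,.086),'ends',w(110,275,.086),w(250,276,.086))
print('T rear floor',t(297,218.8,.016),t(307,217.8,.016),'panel front',t(297,268.5,.086),t(307,267.8,.086),t(317,267,.086),'handle',t(297,282.3,.055),t(307,281.6,.055),t(317,280.8,.055))
print('T walls row230: outer -/+y',t(285.8,230,.046),t(321.7,230,.046),'row250',t(287.3,250,.046),t(323.3,250,.046))
def tri(a,b):
    (o1,d1),(o2,d2)=a,b; k=np.linalg.lstsq(np.c_[d1,-d2],o2-o1,rcond=None)[0]; return np.round(o1+k[0]*d1,4),np.round(o2+k[1]*d2,4)
print('tri floor rear mid',tri(ray('wrist',210,352,s),ray('top',304.9,218,)), 'handle mid',tri(ray('wrist',187.2,224.5,s),ray('top',306.9,281.6)))
```

```text
W floor -y edge [[559.2, -47.7], [591.5, -46.0], [625.4, -44.7]]
W -y wall top inner 0.046 [[544.6, -47.8], [574.4, -46.3], [605.6, -45.1]] +y outer [[541.2, 38.2], [571.0, 39.7], [602.2, 41.0]]
W rear floor [[635.4, -38.3], [633.8, -8.0], [632.3, 22.3]]
W handle [[464.9, -12.6], [463.9, 11.9], [462.8, 36.3]] ends [467.7, -64.6] [462.9, 43.7]
W panel top front [[499.6, -2.3], [498.5, 20.6], [497.4, 43.5]] rear [507.2, 20.1] ends [505.8, -71.4] [501.7, 57.1]
T rear floor [633.3, 9.3] [635.2, -17.5] panel front [500.4, 12.5] [501.4, -12.9] [502.7, -38.4] handle [464.8, 13.8] [465.8, -12.2] [467.1, -38.1]
T walls row230: outer -/+y [602.0, 39.3] [599.3, -54.7] row250 [549.5, 36.8] [546.8, -57.2]
tri floor rear mid (array([ 0.6366, -0.0094,  0.0119]), array([ 0.6352, -0.0119,  0.0118])) handle mid (array([ 0.4659, -0.0117,  0.0468]), array([ 0.4657, -0.012 ,  0.0468]))
```

Call:
apply_moves:
  offset:
    - [-25, 20, 0]
    - [-30, 25, 0]
    - [-30, 25, 0]
    - [-30, 30, 0]
    - [-20, 20, 0]
  spin: [-0.007, 0, 0, 0, 0]
  fingers: [1, 1, 1, 1, 1]

```text
clock: 6.2
eef_pos: [0.5752, -0.0076, 0.2481]
eef_rot: [-2.167, -2.274, 0.0]
contact_force: [-0.1, -0.4, -1.3]
finger_gap: 0.012
```

Call:
apply_moves:
  offset:
    - [0, 0, 20]
    - [0, 0, 35]
    - [0, 0, 35]
    - [0, 0, 10]
    - [0, 0, 0]
  spin: [0, 0, 0, 0, 0]
  fingers: [1, 1, 1, 1, 1]

```text
clock: 6.7
eef_pos: [0.5733, -0.0061, 0.1478]
eef_rot: [-2.165, -2.273, 0.002]
contact_force: [0.0, 0.4, -1.0]
finger_gap: 0.0123
```

Run:
```python
from h import *
delta([.572,-.0077,.0705],92.6)
im=grab('wrist','w3.png')
```

```text
tcp [ 0.5733 -0.0061  0.1478] yaw 92.77 tilt [-0.0027  0.0007] t 6.7 F [ 0.   0.4 -1. ] gap 0.0123
offset tool mm [-1.6 -1.1 77.3] spin 0.003
```

View pics/w3.png

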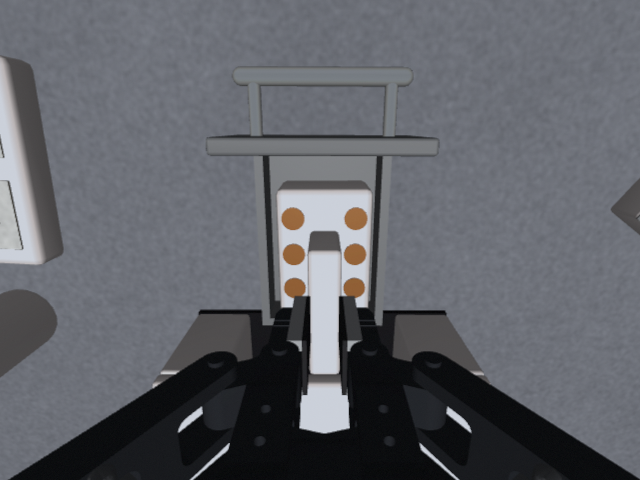

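The cassette hangs centred over the drawer and aligned with it (drawer sides 265–380, cassette 278–371). Lowering it now.

Call:
apply_moves:
  offset:
    - [-1, -1, 20]
    - [0, 0, 30]
    - [0, 0, 17]
    - [0, 0, 5]
    - [0, 0, 2]
  spin: [0, 0, 0, 0, 0]
  fingers: [1, 1, 1, 1, 1]

```text
clock: 7.25
eef_pos: [0.5735, -0.008, 0.0759]
eef_rot: [2.167, 2.272, 0.002]
contact_force: [-0.4, 0.2, -0.5]
finger_gap: 0.0123
```

Call:
apply_moves:
  offset:
    - [0, 0, 1]
    - [0, 0, 1]
    - [0, 0, 0]
  spin: [0, 0, 0]
  fingers: [1, 1, 1]

```text
clock: 7.55
eef_pos: [0.5729, -0.0081, 0.0734]
eef_rot: [2.168, 2.272, 0.001]
contact_force: [1.1, -0.0, -1.8]
finger_gap: 0.0122
```

Call:
apply_moves:
  offset:
    - [0, 0, 1]
    - [0, 0, 1]
    - [0, 0, 0]
  spin: [0, 0, 0]
  fingers: [1, 1, 1]

```text
clock: 7.85
eef_pos: [0.5726, -0.0081, 0.0706]
eef_rot: [2.168, 2.273, -0.0]
contact_force: [-1.2, -0.1, -1.0]
finger_gap: 0.0119
```

Call:
apply_moves:
  offset:
    - [0, 0, 1]
    - [0, 0, 0]
  spin: [0, 0]
  fingers: [1, 1]

```text
clock: 8.05
eef_pos: [0.5731, -0.0081, 0.0706]
eef_rot: [2.167, 2.272, 0.002]
contact_force: [-1.6, 0.4, 5.9]
finger_gap: 0.0123
```

Call:
apply_moves:
  offset:
    - [0, 0, 0]
    - [0, 0, 0]
    - [0, 0, 0]
    - [0, 0, -10]
    - [0, 0, -30]
  spin: [0, 0, 0, 0, 0]
  fingers: [0, 0, 0, 0, 0]

```text
clock: 8.55
eef_pos: [0.5713, -0.0078, 0.1084]
eef_rot: [-2.165, -2.27, 0.004]
contact_force: [1.1, -0.7, 0.0]
finger_gap: 0.0427
```

Call:
apply_moves:
  offset:
    - [0, 0, -40]
    - [0, 0, -40]
    - [0, -40, -10]
    - [0, -40, 0]
    - [0, 0, 0]
  spin: [0, 0, 0, 0, 0]
  fingers: [0, 0, 0, 0, 0]

```text
clock: 9.05
eef_pos: [0.4886, -0.0112, 0.2005]
eef_rot: [-2.168, -2.272, 0.002]
contact_force: [1.0, -0.3, -0.1]
finger_gap: 0.0428
```

Run:
```python
from h import *
s=bot.read_state();save(s,'s4.json'); delta([.425,-.0135,.2],92.6,s)
im=grab('wrist','w4.png')[:,:,::-1]
h=cv2.cvtColor(im,cv2.COLOR_BGR2HSV).astype(int)
m=((h[...,0]>5)&(h[...,0]<22)&(h[...,1]>110)&(h[...,2]>80)).astype(np.uint8)
n,l,st,c=cv2.connectedComponentsWithStats(m)
for i in range(1,n):
    if st[i,4]>10: print(np.round(c[i],1),np.round(onz('wrist',*c[i],.048,s),4)[:2])
```

```text
tcp [ 0.4886 -0.0112  0.2005] yaw 92.69 tilt [-0.0018  0.0003] t 9.05 F [ 1.  -0.3 -0.1] gap 0.0428
offset tool mm [  0.7 -63.7   0.7] spin 0.002
[306.  276.1] [ 0.5365 -0.0241]
[339.9 276.1] [0.5351 0.0059]
[306.3 294.6] [ 0.5545 -0.0232]
[339.5 294.6] [0.5531 0.0067]
[306.6 312.5] [ 0.5726 -0.0224]
[339.4 312.4] [0.5711 0.0077]
[339.2 329.8] [0.5892 0.0086]
[307.1 329.8] [ 0.5907 -0.0213]
[307.3 346.5] [ 0.6087 -0.0205]
[339.  346.5] [0.6072 0.0095]
```

View pics/w4.png

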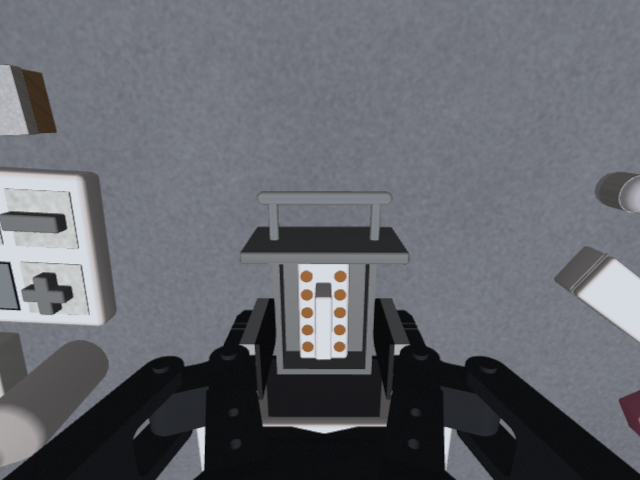

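Cassette sits flat and centred in the tray (wells centroid 0.572, −0.0073 against tray centre 0.572, −0.0077), released. The handle is at (325,198). Next I close the fingers and go down in front of the handle.

Call:
apply_moves:
  offset:
    - [0, -30, 0]
    - [0, -34, 0]
    - [0, 0, 0]
    - [0, 0, 30]
    - [0, 0, 40]
  spin: [0, 0, 0, 0, 0]
  fingers: [1, 1, 1, 1, 1]

```text
clock: 9.6
eef_pos: [0.4313, -0.0155, 0.1305]
eef_rot: [2.164, 2.269, 0.005]
contact_force: [0.2, -0.9, -0.8]
finger_gap: 0.0002
```

Call:
apply_moves:
  offset:
    - [0, 0, 40]
    - [0, 0, 25]
    - [0, 0, 10]
    - [0, 0, 0]
    - [0, 0, 0]
  spin: [0, 0, 0, 0, 0]
  fingers: [1, 1, 1, 1, 1]

```text
clock: 10.1
eef_pos: [0.4299, -0.0151, 0.055]
eef_rot: [2.168, 2.273, 0.001]
contact_force: [-0.5, 1.2, -0.2]
finger_gap: -0.0001
```

Call:
apply_moves:
  offset:
    - [0, 10, 0]
    - [0, 10, 0]
    - [0, 10, 0]
    - [0, 12, 0]
    - [0, 14, 0]
  spin: [0, 0, 0, 0, 0]
  fingers: [1, 1, 1, 1, 1]

```text
clock: 10.6
eef_pos: [0.4859, -0.0121, 0.0549]
eef_rot: [2.168, 2.273, 0.001]
contact_force: [0.0, 0.0, 1.0]
finger_gap: 0.0002
```

Call:
apply_moves:
  offset:
    - [0, 15, 0]
    - [0, 15, 0]
    - [0, 15, 0]
    - [0, 15, 0]
    - [0, 15, 0]
  spin: [0, 0, 0, 0, 0]
  fingers: [1, 1, 1, 1, 1]

```text
clock: 11.1
eef_pos: [0.5605, -0.0086, 0.0548]
eef_rot: [-2.168, -2.273, 0.001]
contact_force: [-2.1, -1.7, 1.8]
finger_gap: -0.0001
```

Run:
```python
from h import *
s=bot.read_state();save(s,'s5.json'); delta([.6,-.007,.055],92.6,s)
im=grab('wrist','w5.png'); 
g=cv2.cvtColor(im,cv2.COLOR_RGB2GRAY).astype(int)
for c in(285,300,365): print(c,g[150:420:3,c].tolist())
```

```text
tcp [ 0.5605 -0.0086  0.0548] yaw 92.72 tilt [-0.0005 -0.0004] t 11.1 F [-2.1 -1.7  1.8] gap -0.0001
offset tool mm [-0.3 39.5 -0.2] spin 0.002
285 [124, 122, 122, 125, 120, 119, 123, 126, 125, 121, 123, 127, 123, 121, 119, 119, 123, 122, 120, 121, 123, 125, 124, 124, 124, 126, 126, 125, 125, 126, 123, 126, 79, 114, 134, 139, 137, 136, 138, 134, 123, 122, 121, 123, 125, 125, 124, 48, 43, 42, 42, 42, 41, 43, 42, 42, 42, 42, 43, 43, 43, 42, 42, 40, 34, 14, 13, 15, 14, 13, 15, 14, 12, 15, 14, 14, 13, 14, 14, 13, 14, 16, 16, 13, 15, 16, 13, 16, 15, 13]
300 [121, 119, 120, 120, 120, 123, 124, 121, 123, 122, 121, 119, 122, 124, 123, 124, 124, 123, 123, 123, 122, 125, 125, 120, 121, 125, 123, 125, 125, 124, 126, 125, 78, 114, 134, 139, 137, 136, 138, 136, 122, 127, 128, 126, 123, 124, 125, 48, 42, 43, 42, 43, 43, 16, 15, 16, 16, 28, 14, 22, 13, 15, 13, 15, 17, 15, 15, 24, 44, 17, 14, 14, 15, 15, 17, 16, 15, 13, 12, 15, 14, 11, 15, 15, 15, 14, 13, 13, 15, 13]
365 [125, 125, 124, 124, 122, 117, 118, 119, 117, 116, 119, 122, 119, 119, 120, 122, 125, 122, 120, 122, 125, 125, 123, 121, 124, 126, 129, 125, 122, 121, 123, 126, 76, 113, 133, 139, 137, 136, 137, 136, 119, 124, 125, 127, 127, 128, 129, 56, 43, 43, 42, 43, 41, 42, 43, 42, 43, 43, 44, 44, 43, 42, 43, 42, 43, 37, 15, 15, 13, 15, 12, 14, 15, 12, 12, 13, 13, 13, 14, 13, 13, 14, 14, 13, 15, 14, 17, 15, 15, 15]
```

View pics/w5.png

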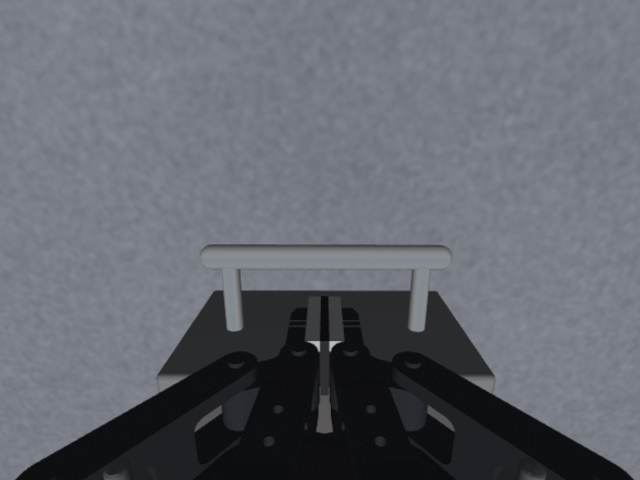

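Something unexpected: the fingers are now between the handle bar (v≈257, nearer the robot) and the front panel, and they push the panel directly, at only about 2 N. The drawer has come in about 70 mm. Nothing strained, so I raise the tips above bar height (still against the panel) for more body clearance, then keep pushing on the panel.

Call:
apply_moves:
  offset:
    - [0, 0, -10]
    - [0, 0, -10]
    - [0, 10, 0]
    - [0, 12, 0]
    - [0, 12, 0]
  spin: [0, 0, 0, 0, 0]
  fingers: [1, 1, 1, 1, 1]

```text
clock: 11.65
eef_pos: [0.5939, -0.007, 0.0752]
eef_rot: [-2.169, -2.273, 0.0]
contact_force: [-1.7, -0.2, 1.6]
finger_gap: -0.0001
```

Call:
apply_moves:
  offset:
    - [0, 10, 0]
    - [0, 8, 0]
    - [0, 5, 0]
    - [0, 2, 0]
    - [0, 0, 0]
  spin: [0, 0, 0, 0, 0]
  fingers: [1, 1, 1, 1, 1]

```text
clock: 12.15
eef_pos: [0.6187, -0.0058, 0.0746]
eef_rot: [2.168, 2.273, 0.0]
contact_force: [-0.2, -0.1, -0.0]
finger_gap: 0.0002
```

Call:
apply_moves:
  offset:
    - [0, 2, 0]
    - [0, 2, 0]
    - [0, 1, 0]
    - [0, 0, 0]
  spin: [0, 0, 0, 0]
  fingers: [1, 1, 1, 1]

```text
clock: 12.55
eef_pos: [0.6236, -0.0056, 0.0746]
eef_rot: [2.168, 2.273, 0.0]
contact_force: [-0.6, 0.0, 0.3]
finger_gap: -0.0001
```

Call:
apply_moves:
  offset:
    - [0, 2, 0]
    - [0, 2, 0]
    - [0, 1, 0]
    - [0, 0, 0]
  spin: [0, 0, 0, 0]
  fingers: [1, 1, 1, 1]

```text
clock: 12.95
eef_pos: [0.6288, -0.0054, 0.0746]
eef_rot: [2.168, 2.273, 0.0]
contact_force: [0.1, 0.8, -0.7]
finger_gap: -0.0002
```

Call:
apply_moves:
  offset:
    - [0, 1, 0]
    - [0, 1, 0]
    - [0, 1, 0]
  spin: [0, 0, 0]
  fingers: [1, 1, 1]

```text
clock: 13.25
eef_pos: [0.6304, -0.0053, 0.0746]
eef_rot: [-2.167, -2.272, 0.004]
contact_force: [-9.7, -0.4, 5.2]
finger_gap: 0.0002
```

Call:
apply_moves:
  offset:
    - [0, 1, 0]
    - [0, 0, 0]
  spin: [0, 0]
  fingers: [1, 1]

```text
clock: 13.45
eef_pos: [0.6304, -0.0052, 0.0746]
eef_rot: [-2.165, -2.271, 0.006]
contact_force: [-11.6, -1.3, 5.7]
finger_gap: 0.0002
```

Call:
apply_moves:
  offset:
    - [0, -4, 0]
    - [0, -4, 0]
    - [0, 0, -30]
    - [0, 0, -50]
    - [0, 0, -50]
  spin: [0, 0, 0, 0, 0]
  fingers: [1, 1, 1, 1, 1]

```text
clock: 13.95
eef_pos: [0.6243, -0.0055, 0.206]
eef_rot: [-2.168, -2.273, 0.0]
contact_force: [1.1, -0.3, 0.3]
finger_gap: -0.0002
```

Call:
apply_moves:
  offset:
    - [-40, -25, 0]
    - [-45, -25, 0]
    - [-45, -25, 0]
    - [-45, -25, 0]
    - [-40, -20, 0]
  spin: [0, 0, 0, 0, 0]
  fingers: [1, 1, 1, 1, 1]

```text
clock: 14.45
eef_pos: [0.5156, -0.2239, 0.2049]
eef_rot: [2.168, 2.272, 0.0]
contact_force: [0.4, -0.4, -0.1]
finger_gap: -0.0
```

Call:
apply_moves:
  offset:
    - [-45, 0, 0]
    - [-45, 0, 0]
    - [0, 0, 0]
    - [0, 0, 0]
  spin: [0, 0, 0, 0]
  fingers: [1, 1, 1, 1]

```text
clock: 14.85
eef_pos: [0.5208, -0.3126, 0.2043]
eef_rot: [-2.17, -2.272, -0.001]
contact_force: [-0.5, 0.8, -0.5]
finger_gap: -0.0003
```

Run:
```python
from h import *
s=bot.read_state();save(s,'s6.json'); delta([.53,-.33,.2],92.6,s)
a=grab('wrist','w6.png')
t=grab('top','top6.png')
c=cv2.resize(t[200:275,255:350,::-1],(380,300),interpolation=cv2.INTER_CUBIC)
k=cv2.resize(a[:,:,::-1],(400,300))
cv2.imwrite('pics/m6.png',np.hstack([a[:,:,::-1][:,:],cv2.copyMakeBorder(cv2.resize(c,(160,126)),0,354,0,0,cv2.BORDER_CONSTANT)]))
```

```text
tcp [ 0.5208 -0.3126  0.2043] yaw 92.62 tilt [0.0002 0.0003] t 14.85 F [-0.5  0.8 -0.5] gap -0.0003
offset tool mm [-17.8   8.4   4.3] spin 0.0
```

View pics/m6.png

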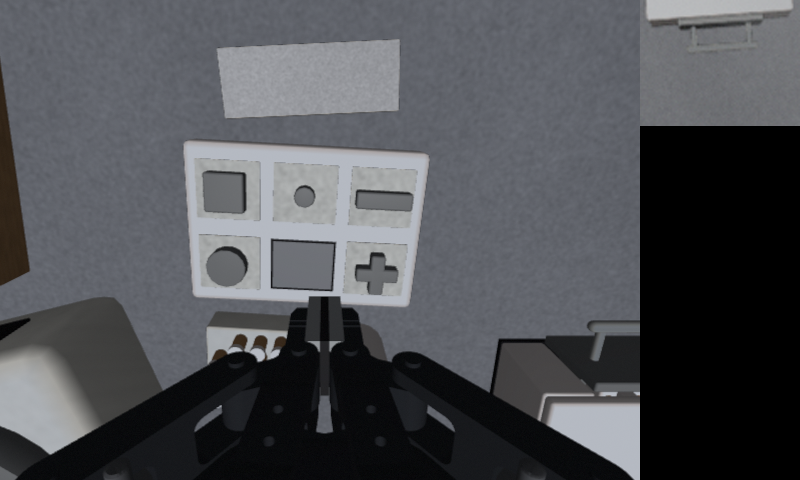

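The wrist view shows the keypad keys clearly: square (222,190), small (305,196), bar (384,199), round (226,266), cross (376,272). The inset and the right edge show the drawer panel against the reader. I compute key positions in two views, how far the drawer is shut, and the clearance to the wash bottle.

Run:
```python
from h import *
s=load('s6.json')
w=cv2.imread('pics/w6.png'); t=cv2.imread('pics/top6.png'); t0=cv2.imread('pics/top0.png')
lay={'square':(-34,-68),'small':(-34,0),'bar':(-34,68),'round':(34,-68),'cross':(34,68)}
seed={'square':(222,190),'small':(305,196),'bar':(384,199),'round':(226,266),'cross':(376,272)}
seedt={'square':(454.5,264),'small':(428.5,265),'bar':(402,266),'round':(453.5,240),'cross':(402,240)}
def cent(im,u,v,r,tol,k=1):
    g=cv2.GaussianBlur(cv2.cvtColor(im,cv2.COLOR_BGR2GRAY),(0,0),.7 if k==1 else .01).astype(float)
    x0,y0=int(u-r),int(v-r); c=cv2.resize(g[y0:y0+2*r,x0:x0+2*r],None,fx=k,fy=k,interpolation=cv2.INTER_CUBIC)
    ref=np.median(g[int(v)-1:int(v)+2,int(u)-1:int(u)+2]); m=(abs(c-ref)<tol).astype(np.uint8)
    n,l,st,ce=cv2.connectedComponentsWithStats(m); i=l[int((v-y0)*k),int((u-x0)*k)]
    ys,xs=np.nonzero(l==i); return ((np.array([xs.mean(),ys.mean()])+.5)/k-.5+[x0,y0]),st[i]
def fit(P,names):
    A=np.array([lay[n] for n in names])/1e3; a=A-A.mean(0); b=P-P.mean(0); U,S,V=np.linalg.svd(a.T@b); Q=(U@V).T
    o=P.mean(0)-Q@A.mean(0); return Q,o,np.linalg.norm(P-(A@Q.T+o),axis=1)
for nm,im,cam,sd,r,tol,k in(('wrist',w,'wrist',seed,34,9,1),('top',t0,'top',seedt,11,25,4)):
    P=[]
    for n in lay:
        c,st=cent(im,*sd[n],r,tol,k); p=onz(cam,*c,.048,s)[:2]; P.append(p); print(nm,n,np.round(c,1),st[2:].tolist(),np.round(p,4))
    Q,o,res=fit(np.array(P),list(lay)); print(nm,'origin',np.round(o,4),'yaw',round(np.degrees(np.arctan2(Q[1,0],Q[0,0])),2),'res mm',np.round(res*1e3,1))
    print({n:np.round(Q@np.array(lay[n])/1e3+o,4).tolist() for n in lay})
g=cv2.cvtColor(t,cv2.COLOR_BGR2GRAY).astype(int)
for c in(297,307): print('col',c,g[200:240,c].tolist())
for uv in((408,192),(411,190)): print('wash cap',np.round(onz('top',*uv,.165),4))
b=cv2.cvtColor(t0,cv2.COLOR_BGR2GRAY).astype(int); print('row199',b[199,388:424].tolist(),'row 192',b[192,395:424].tolist())
```

```text
wrist square [222.  193.2] [39, 40, 1407] [ 0.4989 -0.3981]
wrist small [303.6 197.6] [21, 18, 262] [ 0.4995 -0.3298]
wrist bar [384.7 201.5] [55, 18, 744] [ 0.4997 -0.2616]
wrist round [225.1 268.2] [38, 34, 1018] [ 0.5663 -0.3981]
wrist cross [377.2 276. ] [42, 36, 706] [ 0.5675 -0.2617]
wrist origin [ 0.5332 -0.3299] yaw -0.32 res mm [0.4 0.3 0.2 0.5 0.4]
{'square': [0.4988, -0.3977], 'small': [0.4992, -0.3297], 'bar': [0.4996, -0.2617], 'round': [0.5668, -0.3981], 'cross': [0.5676, -0.2621]}
top square [454.2 264.4] [61, 56, 2842] [ 0.4991 -0.3985]
top small [428.3 264.9] [32, 30, 681] [ 0.4997 -0.3303]
top bar [402.6 265.5] [82, 29, 2015] [ 0.5001 -0.2631]
top round [453.2 238.6] [60, 58, 2461] [ 0.5667 -0.3985]
top cross [401.5 239.6] [64, 63, 2226] [ 0.568  -0.2627]
top origin [ 0.5335 -0.3307] yaw -0.37 res mm [0.  0.2 0.7 0.5 0.2]
{'square': [0.4991, -0.3984], 'small': [0.4995, -0.3305], 'bar': [0.5, -0.2625], 'round': [0.5671, -0.3989], 'cross': [0.568, -0.2629]}
col 297 [185, 185, 185, 185, 186, 184, 184, 186, 181, 136, 120, 130, 134, 101, 51, 49, 72, 107, 116, 117, 116, 117, 117, 114, 116, 113, 115, 120, 124, 124, 99, 104, 112, 114, 114, 115, 111, 113, 112, 114]
col 307 [183, 180, 185, 184, 183, 181, 183, 181, 141, 113, 128, 132, 108, 69, 55, 69, 104, 117, 117, 114, 114, 116, 120, 117, 115, 107, 117, 125, 122, 110, 108, 115, 115, 114, 111, 113, 113, 116, 117, 115]
wash cap [ 0.6768 -0.2617  0.165 ]
wash cap [ 0.6815 -0.2692  0.165 ]
row199 [115, 113, 109, 91, 74, 76, 77, 81, 96, 137, 150, 148, 147, 146, 149, 147, 135, 108, 73, 51, 68, 102, 116, 131, 130, 123, 121, 133, 146, 144, 114, 112, 116, 117, 113, 113] row 192 [113, 110, 102, 114, 136, 146, 148, 148, 147, 148, 150, 138, 115, 130, 127, 128, 127, 125, 125, 122, 124, 119, 111, 112, 110, 115, 115, 117, 113]
```

Both views agree on the keys to within 1 mm. Moving to the square key.

Call:
apply_moves:
  offset:
    - [-40, -13, 0]
    - [-44, -13, 0]
    - [0, 0, 40]
    - [0, 0, 40]
    - [0, 0, 35]
  spin: [0, 0, 0, 0, 0]
  fingers: [1, 1, 1, 1, 1]

```text
clock: 15.45
eef_pos: [0.4992, -0.3956, 0.0883]
eef_rot: [-2.167, -2.275, -0.0]
contact_force: [-0.2, -0.2, -0.7]
finger_gap: 0.0
```

Call:
apply_moves:
  offset:
    - [0, 0, 10]
    - [0, 0, 5]
    - [0, 0, 0]
    - [0, 0, 0]
  spin: [0, 0, 0, 0]
  fingers: [1, 1, 1, 1]

```text
clock: 15.85
eef_pos: [0.4998, -0.3974, 0.0766]
eef_rot: [2.166, 2.271, -0.0]
contact_force: [0.3, 0.6, -0.1]
finger_gap: -0.0001
```

Call:
apply_moves:
  offset:
    - [0, 0, 8]
    - [0, 0, 3]
    - [0, 0, 3]
    - [0, 0, 3]
    - [0, 0, 0]
  spin: [0, 0, 0, 0, 0]
  fingers: [1, 1, 1, 1, 1]

```text
clock: 16.35
eef_pos: [0.4989, -0.3969, 0.0571]
eef_rot: [-2.168, -2.273, -0.0]
contact_force: [-0.7, -0.7, -0.5]
finger_gap: -0.0001
```

Call:
apply_moves:
  offset:
    - [0, 0, 1]
    - [0, 0, 1]
    - [0, 0, 0]
  spin: [0, 0, 0]
  fingers: [1, 1, 1]

```text
clock: 16.65
eef_pos: [0.499, -0.397, 0.0556]
eef_rot: [-2.168, -2.273, -0.0]
contact_force: [-0.6, -0.5, 0.7]
finger_gap: 0.0003
```

No contact at tips nominally 6 mm below the key top, so the tips stand less far ahead than stated. That also explains passing over the handle. I continue down in small steps with the force watched.

Call:
apply_moves:
  offset:
    - [0, 0, 2]
    - [0, 0, 2]
    - [0, 0, 0]
  spin: [0, 0, 0]
  fingers: [1, 1, 1]

```text
clock: 16.95
eef_pos: [0.4989, -0.3969, 0.0513]
eef_rot: [-2.168, -2.273, -0.0]
contact_force: [-0.5, 0.1, 0.2]
finger_gap: 0.0003
```

Call:
apply_moves:
  offset:
    - [0, 0, 2]
    - [0, 0, 1]
    - [0, 0, 0]
  spin: [0, 0, 0]
  fingers: [1, 1, 1]

```text
clock: 17.25
eef_pos: [0.4989, -0.397, 0.0484]
eef_rot: [-2.168, -2.273, -0.0]
contact_force: [-0.2, 0.0, 0.1]
finger_gap: 0.0001
```

Run:
```python
from h import *
a=grab('wrist','w7.png'); b=grab('side','side7.png')
cv2.imwrite('pics/m7.png',np.vstack([cv2.resize(a[140:380,160:480,::-1],(400,300)),cv2.resize(b[270:450,300:540,::-1],(400,300),interpolation=cv2.INTER_CUBIC)]))
```

```text
(no output)
```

View pics/m7.png

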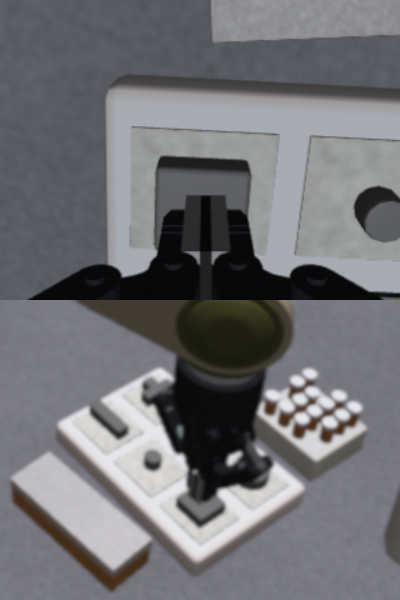

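The tip is over the square key, close to its top but not touching. Other keys are clear.

Call:
apply_moves:
  offset:
    - [0, 0, 1]
    - [0, 0, 1]
    - [0, 0, 0]
  spin: [0, 0, 0]
  fingers: [1, 1, 1]

```text
clock: 17.65
eef_pos: [0.4989, -0.397, 0.0465]
eef_rot: [-2.168, -2.273, -0.0]
contact_force: [0.2, 0.5, -0.4]
finger_gap: 0.0
```

Call:
apply_moves:
  offset:
    - [0, 0, 1]
    - [0, 0, 1]
    - [0, 0, 0]
  spin: [0, 0, 0]
  fingers: [1, 1, 1]

```text
clock: 17.95
eef_pos: [0.499, -0.3971, 0.0445]
eef_rot: [-2.168, -2.273, 0.0]
contact_force: [-0.9, -0.1, -1.1]
finger_gap: -0.0001
```

Call:
apply_moves:
  offset:
    - [0, 0, 1]
    - [0, 0, 1]
    - [0, 0, 0]
  spin: [0, 0, 0]
  fingers: [1, 1, 1]

```text
clock: 18.25
eef_pos: [0.499, -0.3971, 0.0427]
eef_rot: [2.168, 2.273, -0.0]
contact_force: [-0.3, 0.1, 3.2]
finger_gap: -0.0002
```

Call:
apply_moves:
  offset:
    - [0, 0, 2]
    - [0, 0, 2]
    - [0, 0, 0]
  spin: [0, 0, 0]
  fingers: [1, 1, 1]

```text
clock: 18.55
eef_pos: [0.4991, -0.3971, 0.0386]
eef_rot: [2.168, 2.273, 0.0]
contact_force: [-0.8, 0.9, 4.5]
finger_gap: -0.0001
```

Call:
apply_moves:
  offset:
    - [0, 0, 2]
    - [0, 0, 1]
    - [0, 0, 0]
  spin: [0, 0, 0]
  fingers: [1, 1, 1]

```text
clock: 18.85
eef_pos: [0.4992, -0.3972, 0.0381]
eef_rot: [2.167, 2.272, -0.001]
contact_force: [-5.6, 4.5, 20.1]
finger_gap: 0.0002
```

The square key bottomed out (20 N, travel ~6 mm). Lifting and moving to the plus key.

Call:
apply_moves:
  offset:
    - [0, 0, -10]
    - [0, 0, -30]
    - [0, 0, 0]
    - [40, 25, 0]
    - [45, 25, 0]
  spin: [0, 0, 0, 0, 0]
  fingers: [1, 1, 1, 1, 1]

```text
clock: 19.35
eef_pos: [0.5442, -0.3111, 0.0749]
eef_rot: [-2.172, -2.27, -0.0]
contact_force: [0.6, -0.3, -0.5]
finger_gap: -0.0003
```

Call:
apply_moves:
  offset:
    - [46, 25, 0]
    - [0, 0, 0]
    - [0, 0, 0]
  spin: [0, 0, 0]
  fingers: [1, 1, 1]

```text
clock: 19.65
eef_pos: [0.5663, -0.2651, 0.075]
eef_rot: [-2.165, -2.275, 0.001]
contact_force: [-0.8, -0.9, -0.5]
finger_gap: 0.0001
```

Call:
apply_moves:
  offset:
    - [2, 2, 10]
    - [0, 0, 15]
    - [0, 0, 5]
    - [0, 0, 3]
    - [0, 0, 3]
  spin: [0, 0, 0, 0, 0]
  fingers: [1, 1, 1, 1, 1]

```text
clock: 20.15
eef_pos: [0.5676, -0.2648, 0.0397]
eef_rot: [2.169, 2.272, -0.001]
contact_force: [-2.2, -0.8, 4.1]
finger_gap: 0.0003
```

Call:
apply_moves:
  offset:
    - [0, 0, 2]
    - [0, 0, 1]
    - [0, 0, 0]
  spin: [0, 0, 0]
  fingers: [1, 1, 1]

```text
clock: 20.45
eef_pos: [0.5678, -0.2648, 0.0383]
eef_rot: [2.167, 2.272, -0.001]
contact_force: [-6.2, 0.3, 11.1]
finger_gap: 0.0001
```

Call:
apply_moves:
  offset:
    - [0, 0, 1]
    - [0, 0, 0]
  spin: [0, 0]
  fingers: [1, 1]

```text
clock: 20.65
eef_pos: [0.5679, -0.2648, 0.0381]
eef_rot: [2.167, 2.271, -0.001]
contact_force: [-8.6, 0.3, 18.2]
finger_gap: -0.0001
```

Call:
apply_moves:
  offset:
    - [0, 0, -10]
    - [0, 0, -30]
    - [0, 0, 0]
    - [-45, -2, 0]
    - [-45, -2, 0]
  spin: [0, 0, 0, 0, 0]
  fingers: [1, 1, 1, 1, 1]

```text
clock: 21.15
eef_pos: [0.5687, -0.3544, 0.0759]
eef_rot: [2.165, 2.275, 0.001]
contact_force: [0.7, -0.2, 0.2]
finger_gap: -0.0003
```

Call:
apply_moves:
  offset:
    - [-44, -3, 0]
    - [0, 0, 0]
    - [0, 0, 0]
  spin: [0, 0, 0]
  fingers: [1, 1, 1]

```text
clock: 21.45
eef_pos: [0.5669, -0.3988, 0.0747]
eef_rot: [-2.17, -2.271, -0.001]
contact_force: [-0.0, -0.1, -0.9]
finger_gap: -0.0001
```

Plus key bottomed (18 N). Now the large round key.

Call:
apply_moves:
  offset:
    - [0, 0, 10]
    - [0, 0, 15]
    - [0, 0, 5]
    - [0, 0, 3]
    - [0, 0, 3]
  spin: [0, 0, 0, 0, 0]
  fingers: [1, 1, 1, 1, 1]

```text
clock: 21.95
eef_pos: [0.5677, -0.3975, 0.0401]
eef_rot: [2.167, 2.274, 0.0]
contact_force: [-0.9, 2.5, 4.5]
finger_gap: -0.0001
```

Call:
apply_moves:
  offset:
    - [0, 0, 2]
    - [0, 0, 2]
    - [0, 0, 0]
  spin: [0, 0, 0]
  fingers: [1, 1, 1]

```text
clock: 22.25
eef_pos: [0.5677, -0.3978, 0.0382]
eef_rot: [2.167, 2.272, 0.001]
contact_force: [-3.6, 6.9, 16.1]
finger_gap: 0.0001
```

Call:
apply_moves:
  offset:
    - [0, 0, -10]
    - [0, 0, -30]
    - [0, 0, 0]
    - [44, -20, 0]
    - [47, -21, 0]
  spin: [0, 0, 0, 0, 0]
  fingers: [1, 1, 1, 1, 1]

```text
clock: 22.75
eef_pos: [0.522, -0.3103, 0.075]
eef_rot: [2.169, 2.271, -0.0]
contact_force: [1.6, 1.0, -1.3]
finger_gap: -0.0
```

Call:
apply_moves:
  offset:
    - [47, -21, 0]
    - [0, 0, 0]
    - [0, 0, 0]
  spin: [0, 0, 0]
  fingers: [1, 1, 1]

```text
clock: 23.05
eef_pos: [0.5003, -0.2656, 0.076]
eef_rot: [2.167, 2.273, -0.0]
contact_force: [0.4, -0.4, -0.3]
finger_gap: -0.0002
```

Call:
apply_moves:
  offset:
    - [3, 0, 10]
    - [0, 0, 15]
    - [0, 0, 5]
    - [0, 0, 3]
    - [0, 0, 3]
  spin: [0, 0, 0, 0, 0]
  fingers: [1, 1, 1, 1, 1]

```text
clock: 23.55
eef_pos: [0.5001, -0.2635, 0.0396]
eef_rot: [2.169, 2.273, -0.001]
contact_force: [-3.0, -0.7, 4.3]
finger_gap: -0.0003
```

Call:
apply_moves:
  offset:
    - [0, 0, 2]
    - [0, 0, 2]
    - [0, 0, 0]
  spin: [0, 0, 0]
  fingers: [1, 1, 1]

```text
clock: 23.85
eef_pos: [0.5002, -0.2635, 0.0381]
eef_rot: [2.166, 2.272, -0.001]
contact_force: [-7.7, 2.2, 22.0]
finger_gap: -0.0
```

Bar key bottomed (22 N). Lift clear and check the end state.

Call:
apply_moves:
  offset:
    - [0, 0, -10]
    - [0, 0, -30]
    - [0, 0, -40]
    - [0, -30, -40]
    - [0, -30, 0]
  spin: [0, 0, 0, 0, 0]
  fingers: [1, 1, 1, 1, 1]

```text
clock: 24.35
eef_pos: [0.4415, -0.2673, 0.1605]
eef_rot: [2.16, 2.267, 0.0]
contact_force: [0.7, -0.8, -0.6]
finger_gap: -0.0004
```

Call:
apply_moves:
  offset:
    - [0, -40, -20]
    - [0, -40, 0]
    - [0, 0, 0]
    - [0, 0, 0]
    - [0, 0, 0]
  spin: [0, 0, 0, 0, 0]
  fingers: [1, 1, 1, 1, 1]

```text
clock: 24.85
eef_pos: [0.361, -0.2698, 0.1757]
eef_rot: [2.167, 2.273, 0.0]
contact_force: [-0.9, 0.2, 0.7]
finger_gap: -0.0001
```

Run:
```python
from h import *
delta([.38,-.26,.2])
t=grab('top','top8.png')[:,:,::-1]; b=grab('side','side8.png')[:,:,::-1]
g=cv2.cvtColor(t,cv2.COLOR_BGR2GRAY).astype(float)
def edge(c,lo,hi,sg):
    p=np.gradient(g[lo:hi,c]*sg); return lo+int(np.argmax(p))
for c in(297,307,317): print(c,'reader/panel rows',g[204:217,c].astype(int).tolist(),'handle',g[222:234,c].astype(int).tolist())
print('panel front z.086 @307,212.7',np.round(onz('top',307,212.7,.086),4),'handle',np.round(onz('top',307,227.4,.055),4),'reader front edge @307,208.2 z.1',np.round(onz('top',307,208.2,.1),4))
# bystanders: difference with first picture
d=cv2.absdiff(t,cv2.imread('pics/top0.png')).max(2)>40
n,l,st,c=cv2.connectedComponentsWithStats(d.astype(np.uint8))
print([st[i].tolist() for i in range(1,n) if st[i,4]>8])
cv2.imwrite('pics/m8.png',np.hstack([cv2.resize(b,(533,400)),cv2.resize(t[95:345,120:285],(264,400))]))
```

```text
tcp [ 0.361  -0.2698  0.1757] yaw 92.72 tilt [ 0.0008 -0.0005] t 24.85 F [-0.9  0.2  0.7] gap -0.0001
offset tool mm [  8.9  19.5 -24.3] spin None
297 reader/panel rows [184, 186, 186, 185, 181, 139, 119, 135, 134, 101, 53, 51, 74] handle [118, 117, 115, 116, 114, 122, 125, 121, 102, 101, 113, 112]
307 reader/panel rows [183, 185, 185, 180, 140, 115, 129, 131, 109, 72, 55, 66, 106] handle [118, 115, 117, 106, 118, 125, 125, 108, 112, 117, 118, 113]
317 reader/panel rows [183, 183, 181, 154, 118, 121, 132, 132, 99, 75, 88, 114, 122] handle [112, 109, 104, 117, 125, 125, 119, 115, 119, 117, 119, 116]
panel front z.086 @307,212.7 [ 0.6417 -0.0171  0.086 ] handle [ 0.6065 -0.0163  0.055 ] reader front edge @307,208.2 z.1 [ 0.6516 -0.0172  0.1   ]
[[278, 209, 49, 9, 239], [321, 212, 6, 3, 9], [156, 256, 40, 34, 582], [279, 298, 202, 182, 7158], [407, 351, 12, 17, 92], [211, 365, 119, 56, 1810], [0, 381, 128, 99, 6708], [275, 390, 3, 6, 11], [243, 392, 62, 51, 1258], [239, 434, 4, 4, 10], [266, 460, 9, 16, 51], [368, 472, 9, 8, 35], [273, 475, 5, 5, 12]]
```

View pics/m8.png

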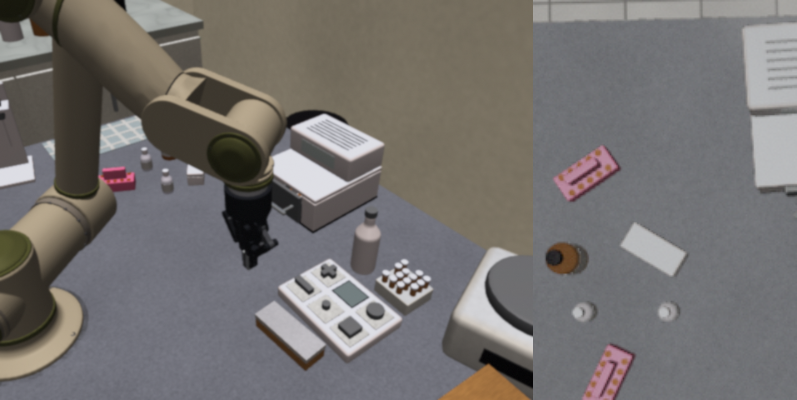

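The end state checks out. The panel's back plane (0.6517) meets the reader face (0.6516), a travel of 140 mm. In the top view nothing changed but cassette, drawer and arm, and the side view shows the keypad and its neighbours in place. Handing in.

```bash
python3 -c "
from bench import bot
print(bot.sign_off())"
```

```text
the job is handed in; nothing more can be done
None
```

The cassette is upright in the drawer and released, the drawer is shut, and I pressed square, plus, large round and bar in that order. The clock read 24.85 s at the last state reading before hand-in; no verdict was reported.

**Last checks**
- **Cassette:** before the drawer was shut, it sat within about 1 mm of the tray centre.
- **Drawer:** it met a firm stop at about 11 N. In the top image, the back of its panel lines up with the reader face (0.6517 m against 0.6516 m), after about 140 mm of travel. I did not see the cassette again after shutting it.
- **Keys:** each travelled about 5–6 mm to a hard stop at 16–22 N, well past the 5 N spring, and the finger lifted clear before the next. The small round key was never touched.
- **Surroundings:** comparing the first and last top views shows no bystander moved, and the arm ended clear of everything.

**What disagreed**
- **Fingertips:** shut, they stand about 4–5 mm behind the TCP, not 17 mm ahead as the text says. They passed over the handle, so I pushed the drawer by its front panel. I found the key contact height by force instead.
- **Heights:** triangulated heights came out 3–7 mm below the listed ones (wells 25 against 32 mm, handle 47 against 50 mm). I used the listed heights, checked by contact force when placing the cassette.
- **Pictures:** I viewed 12, two over the budget of 10.

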